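Find the pitch of a press spindle with sliding comb leaves

TASK

Swing the dust cover well aside, about a quarter turn, off the press spindle on the checking bench and leave it open. Then push the brass comb leaves by their posts up against the spindle's thread, only one at a time, to find the one whose teeth drop fully home in the grooves; leave that leaf fully meshed and the other two drawn back, at least 20 mm clear of the thread. Leave the other things lying about alone.

Things in the scene. Friction and masses are not known exactly. Their poses are not given: they have to be found in the camera images.
- bench: Fixed grey thread-checking bench: a 360 x 330 x 26 mm base plate on the table, position and yaw vary. Origin on the table straight below the axis of the spindle under test. Axes: x away from the robot (the way the leaves slide to the thread), y left along the spindle, z up.
- thread (a point): Middle of the steel spindle under test, on its axis (along bench y, 30 mm above the table). 50 mm over the crests, 36 mm at the groove bottoms: towards the leaves the crests lie at bench x = -25 mm, groove bottoms at x = -18 mm; top 55 mm up. Its pitch is 9, 12 or 18 mm (varies). Two spare spindles of the other pitches lie behind it at bench x = 72 and 134 mm.
- lanes (a point): Middle lane floor, 26 mm above the table, at bench x = -110 mm, y = 0. Three lanes along bench x hold a leaf each, centred at y = -72, 0 and 72 mm. Aluminium rails with lips over the leaves' edges (top 39 mm up, x = -180 to -45 mm) guide them with about 1 mm of play and keep them down; a stop bar closes the rear at x = -178 mm.
- cover (a joint): White dust cover, a 230 x 100 x 5 mm plate lying over the spindle under test (60 to 65 mm up), on one upright pin. 0 = closed; grows to 1.7 rad counter-clockwise seen from above, the free end going away from the robot. Starts at 0 to 0.1; stiff (0.12 N m), stays where left. Closed, it overhangs the lanes to bench x = -65 mm and bars the leaves' posts.
- cover_pin (a point): The cover's pin, on its vertical axis, 65 mm above the table, at bench x = 0, y = 137 mm.
- cover_knob (a point): Centre of the black upright knob on the cover, 18 mm in diameter, rising from 65 to 103 mm above the table, 100 mm from the pin. To be pushed; it goes round with the cover.
- leaf_a_tip (a point): Middle of the row of tooth tips of leaf a, half-way up (30 mm above the table). Loose flat brass plate 60 wide, 98 long with teeth, 8 mm thick, 0.25 kg; 8 mm teeth point to bench +x, pitch 18 mm, 3 teeth 7 mm wide. In any lane. Tips start at bench x = -72 to -60 mm; fully home in a thread of its pitch they reach x = -18 mm, on any other they stop at the crests, x = -25 to -23.
- leaf_a_post (a point): Centre (half-way up) of the upright round steel post of leaf a, 18 mm in diameter, from 34 to 82 mm above the table, 33 mm behind the tooth tips on the leaf's centre line. The leaf is pushed forward or back by it.
- leaf_b_tip (a point): Middle of the row of tooth tips of leaf b, half-way up (30 mm above the table). Loose flat brass plate 60 wide, 98 long with teeth, 8 mm thick, 0.25 kg; 8 mm teeth point to bench +x, pitch 12 mm, 5 teeth 4.2 mm wide. In any lane. Tips start at bench x = -72 to -60 mm; fully home in a thread of its pitch they reach x = -18 mm, on any other they stop at the crests, x = -25 to -23.
- leaf_b_post (a point): Centre (half-way up) of the upright round steel post of leaf b, 18 mm in diameter, from 34 to 82 mm above the table, 33 mm behind the tooth tips on the leaf's centre line. The leaf is pushed forward or back by it.
- leaf_c_tip (a point): Middle of the row of tooth tips of leaf c, half-way up (30 mm above the table). Loose flat brass plate 60 wide, 98 long with teeth, 8 mm thick, 0.25 kg; 8 mm teeth point to bench +x, pitch 9 mm, 7 teeth 2.8 mm wide. In any lane. Tips start at bench x = -72 to -60 mm; fully home in a thread of its pitch they reach x = -18 mm, on any other they stop at the crests, x = -25 to -23.
- leaf_c_post (a point): Centre (half-way up) of the upright round steel post of leaf c, 18 mm in diameter, from 34 to 82 mm above the table, 33 mm behind the tooth tips on the leaf's centre line. The leaf is pushed forward or back by it.
- sanding_block: Bystander, to be left alone: cork sanding block, 70 x 35 x 32 mm, lying on the bench's right margin; origin under its centre.
- putty_knife: Bystander, to be left alone: putty knife, 200 mm, lying left of the bench; origin under its middle.
- paint_brush: Bystander, to be left alone: paint brush, 200 mm, lying right of the bench; origin under its middle.
- filler_can: Bystander, to be left alone: can, 80 mm diameter, 90 mm high, left of the bench; origin under its centre.
- filler_jar: Bystander, to be left alone: jar, 70 mm diameter, 100 mm high, right of the bench; origin under its centre.
Mind the look-alikes: they are no part of the job. What is shaped like the part that bears leaf_c_tip but blue or pink is not meant.

How it is judged:
On the way, in this order (a step that is already met when the one before it is completed fails the run):
1. the dust cover is swung aside (joint above 1.2 rad) while every leaf is still back from the thread (value of joint cover above 1.2 rad and x of each of leaf_a_tip, leaf_b_tip, leaf_c_tip in the frame of bench below -0.035 m), for 0.2 s.
2. a leaf's teeth are fully home in the grooves (tips past bench x = -20.5 mm) (x of any of leaf_a_tip, leaf_b_tip, leaf_c_tip in the frame of bench above -0.0205 m), for 0.2 s.
At the end, for the whole second after the job is handed in: The cover stands open by more than 1.2 rad; one leaf is fully meshed (its tooth tips within 2.5 mm of the groove bottoms, bench x above -20.5 mm) and the tips of both other leaves are at least 20 mm clear of the crests (bench x below -45 mm) (value of joint cover above 1.2 rad and ((x of leaf_a_tip in the frame of bench above -0.0205 m and x of each of leaf_b_tip, leaf_c_tip in the frame of bench below -0.045 m) or (x of leaf_b_tip in the frame of bench above -0.0205 m and x of each of leaf_a_tip, leaf_c_tip in the frame of bench below -0.045 m) or (x of leaf_c_tip in the frame of bench above -0.0205 m and x of each of leaf_a_tip, leaf_b_tip in the frame of bench below -0.045 m))); the robot touches nothing.
It fails at once if two comb leaves are up at the thread at once (both within 10 mm of the crests) (x of each of leaf_a_tip, leaf_b_tip in the frame of bench above -0.035 m or x of each of leaf_a_tip, leaf_c_tip in the frame of bench above -0.035 m or x of each of leaf_b_tip, leaf_c_tip in the frame of bench above -0.035 m).
It fails at once if a bystander is moved by more than 30 mm (distance of any of sanding_block, putty_knife, paint_brush, filler_can, filler_jar from where it was at the start of the episode above 0.03 m).
It also fails if it takes over 72 s, if anything falls off the work surface, if the arm or the gripper's body presses on something with over 40 N, if the wrist force passes 120 N, or if a joint passes its speed limit or range.

ROBOT

A 7-joint arm with a two-finger parallel gripper is mounted at the origin on the work surface. World frame = base frame: x ahead of the robot, y to its left, z up, the work surface at z = 0. Lengths are in m, angles in rad, forces in N, time in s.
With the tool pointing down it reaches from about 0.425 to 0.925 m from the base axis. Payload 6.8 kg.
Tool frame: the origin (TCP) lies at the very end of the fingers, on their centre line; the grasp point (between the pads) lies 19 mm behind it (r.tcp_to_grasp is the distance from the TCP to the grasp point, in m); z points along the fingers, y is the line along which they close (so a half turn about z gives the same grasp; the last joint's range is limited). The gripper opens to 85 mm and grips with 20 to 120 N. Pads are 22 mm wide; open, the fingers measure 114 mm over their backs; the gripper's body (76 mm by 85 mm) begins 54 mm behind the grasp point. The pads swing forward as they close: fully open they stand 13 mm farther back than shut.
Start: joints at [1.138, 0.477, 0.022, 1.555, -0.011, 1.109, -0.083], TCP at [0.215, -0.64, 0.231] pointing down, gripper open.
Joint ranges: [-2.96, 2.96], [-0.34, 2.1], [-1.41, 1.46], [0.24, 2.44], [-1.37, 4.51], [0.17, 1.92], [-2.96, 2.96]. Speed limits (rad/s): [2.39, 2.39, 3.14, 3.14, 3.14, 3.14, 3.14].

INTERFACE

Orientations are given as a rotation vector (axis times angle).
In Python, from bench import r gives the robot as it stands.
- The arm moves only by the tool step_arm, never from a script. Its argument "moves" is a list of rows, each a list of 7 numbers: the shift along the tool's x, y, z in mm, then the turn, a rotation vector about the tool's x, y, z in rad, then the finger opening in mm, from 0 to 85.4. A call has 1 to 8 rows; each row is the pose to reach, as a shift and turn from the pose commanded when the call began, along the tool's axes at that moment; what a row does not reach only later rows make up. A row lasts 1/10 s, in which the tool goes at most 50 mm and 8.59 degrees, less where a joint would pass 70% of its speed; a pose out of reach is approached as far as the arm can. A call with a gripper value outside its range is refused whole. The fingers move at their own pace and stop on an object; "grip_force" is the grip in N (left out, the last holds). Time passes only in rows, so rows that repeat a pose let the fingers close. It gives the time, the measured TCP pose, the force, the opening and the grip force at its end, in the units of the state.
- r.get_obs(): the state, without advancing time (a new reading comes with each control period).
- r.grab_frame(name): name is "scene" or "top"; returns a dict with "image" (420x560x3 uint8, red, green, blue), "depth" (420x560 float32, m along the optical axis (not along the pixel's ray), 0 where there is no reading), "mtx" (3x3 intrinsics, pixels), "k1" (the pictures are not rectified: a ray, as slopes to the right and down, at radius r is drawn at 1 + k1 r^2 times it, then the intrinsics apply), "rvec" (rotation vector, rad) and "tvec" (3), from world to camera coordinates, as OpenCV has them. Camera axes: x right, y down, z forward; pixel columns grow to the right and rows downward; lengths in m; the calibration is good to about 2 mm. A picture is of the moment at which its call begins.
- r.hand_in(): hands the job in; it is judged then, once.
The state is a dict: "clock": time; "joints": joint angles; "qvel": joint speeds; "tau": joint torques, N m; "tcp_pos": TCP position; "orientation": TCP orientation; "contact_force": force on the tool from outside, world axes, zero at the start; "moment": the same for the moment, N m; "grip_width": finger opening in m; "gripper_force": force on a finger pad.
Only numpy, scipy, OpenCV 4.12 (cv2) and the standard library are available. Lean on these libraries where they do the work, as an engineer would, in place of code of your own. Each camera call takes 0.05 s, during which the arm holds its last target. There are 200 camera calls.

## Working session

There is one attempt and no reset: what is moved stays moved. The work goes in short steps, Python scripts to look and compute and a tool call to move; the robot and the scene stay as the last step left them, time stands still between calls to the robot, and variables do not carry over. Pictures are saved under pics/ and viewed, at most 10 in all, crops included, and the job is handed in when it is done.

Besides the shell and the picture viewer there is one more tool, called after "Emit:" in YAML: its name, and indented under it one key for each argument. step_arm: Moves the arm, as the interface text tells. Its arguments: {"type":"object","properties":{"moves":{"type":"array","items":{"type":"array","items":{"type":"number"}}},"grip_force":{"type":"number"}},"required":["moves"]}

```bash
mkdir -p pics; cat > h.py <<'E'
import numpy as np, cv2, pickle
from bench import r
def grab(n,fn=None):
    f=r.grab_frame(n)
    if fn: cv2.imwrite('pics/'+fn,cv2.cvtColor(f['image'],cv2.COLOR_RGB2BGR))
    return f
def ray(f,u,v):
    K=f['mtx'];d=np.array([(u-K[0,2])/K[0,0],(v-K[1,2])/K[1,1]]);s=d.copy()
    for _ in range(20): s=d/(1+f['k1']*(s@s))
    R=cv2.Rodrigues(np.array(f['rvec'],float))[0]
    return -R.T@np.array(f['tvec']).ravel(), R.T@np.array([s[0],s[1],1.])
def onz(f,u,v,z):
    c,d=ray(f,u,v); return c+d*(z-c[2])/d[2]
def dep(f,u,v):
    c,d=ray(f,u,v); return c+d*f['depth'][int(v),int(u)]
E
python3 - <<'E'
from h import *
a=grab('top','t0.png');b=grab('scene','s0.png')
pickle.dump((a,b),open('f0.pkl','wb'))
print(a['mtx'],a['rvec'],a['tvec'],b['rvec'],b['tvec'],a['k1'])
o=r.get_obs();print(o['tcp_pos'],o['orientation'],o['contact_force'],o['clock'],r.tcp_to_grasp)
E
```

```text
[[535.80760332   0.         271.75163366]
 [  0.         535.80760332 204.64804713]
 [  0.           0.           1.        ]] [ 2.16566674 -2.1368686   0.14131997] [0.05320908 0.50031304 1.41697671] [ 2.3316955   0.62996663 -0.22407166] [-0.46615138 -0.08942424  1.10013496] -0.05213394071302293
[ 0.21520536 -0.63921525  0.23042726] [-3.09866396e+00 -5.07733886e-01  6.27317324e-04] [-0.30314476 -0.62279232  0.14041047] 0.1 0.0187
```

View pics/t0.png

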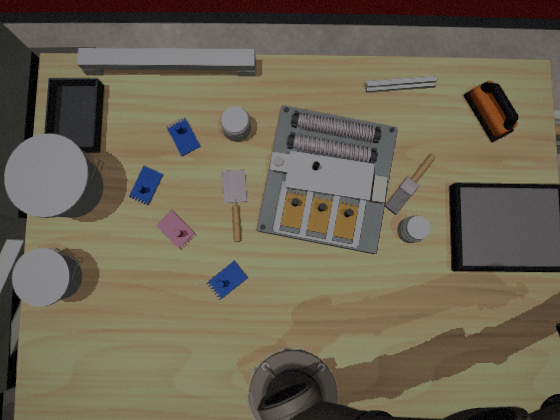

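View pics/s0.png

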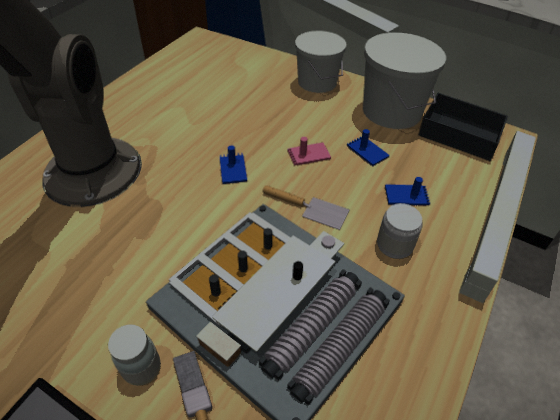

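The top view shows the bench at about (330,180), the cover with its pin at (278,160) and knob at (316,166), and the leaf posts at about (295,203), (322,208) and (348,213). The blue and pink combs on the table, at about (184,137), (146,186), (177,229) and (228,280) in the top view, are look-alikes. The brass leaves in the lanes are the ones meant.

```bash
python3 - <<'E'
from h import *
a,b=pickle.load(open('f0.pkl','rb'))
def blobs(f,x0,y0,x1,y1,th,amin,amax,n):
    g=f['image'].max(2); m=np.zeros_like(g); m[y0:y1,x0:x1]=(g[y0:y1,x0:x1]<th)*255
    k,l,s,c=cv2.connectedComponentsWithStats(m)
    for i in range(1,k):
        if amin<s[i,4]<amax:
            u,v=c[i]; print(n,np.round(c[i],1),s[i],'dep',np.round(dep(f,u,v),4))
blobs(a,255,100,405,255,60,8,400,'T')
blobs(b,150,200,410,410,45,15,900,'S')
for u,v in [(278,160),(328,178),(345,182),(262,231),(286,107),(397,129),(377,252)]: print(u,v,np.round(dep(a,u,v),4))
c=cv2.cvtColor(a['image'][95:260,250:410],cv2.COLOR_RGB2BGR)
c=cv2.resize(c,None,fx=3.5,fy=3.5,interpolation=cv2.INTER_CUBIC)
cv2.imwrite('pics/c0.png',cv2.convertScaleAbs(c,alpha=1.3))
E
```

```text
T [286.1 109.5] [284 108   5   4  15] dep [0.767  0.0235 0.0324]
T [294.7 119.1] [291 111   9  17  91] dep [ 7.371e-01 -2.000e-04  4.100e-02]
T [376.8 134.8] [372 127   9  16  98] dep [ 0.698  -0.2277  0.0334]
T [391.6 129.6] [390 128   4   4  15] dep [ 0.7153 -0.2704  0.0275]
T [290.5 140.4] [287 133   9  16  86] dep [0.676  0.011  0.0439]
T [373.4 155.5] [369 148   9  15  88] dep [ 0.6378 -0.216   0.0407]
T [315.6 165.5] [313 162   7   8  42] dep [ 0.5954 -0.0535  0.0982]
T [371.9 188.6] [370 175   5  27  32] dep [ 0.5423 -0.2066  0.063 ]
T [294.8 202.2] [292 199   7   7  37] dep [ 0.5007 -0.0007  0.0788]
T [321.3 207. ] [318 204   8   7  42] dep [ 0.489  -0.0704  0.0778]
T [388.9 208.9] [384 205  11   9  16] dep [ 0.4955 -0.2634  0.0071]
T [347.9 212.7] [344 209   9   8  45] dep [ 0.4747 -0.1397  0.0808]
T [398.8 228.7] [398 224   3  11  13] dep [ 0.4394 -0.2857  0.0249]
S [262.2 208.5] [260 206   6   6  26] dep [0.4455 0.0832 0.0302]
S [380.  232.8] [377 222   7  23  42] dep [0.6938 0.1392 0.0428]
S [267.4 238.8] [264 229   8  21 157] dep [ 0.5139 -0.0085  0.069 ]
S [242.3 261.3] [238 251  10  21 164] dep [ 0.501  -0.0776  0.0688]
S [297.4 270.5] [293 262  10  18 154] dep [ 0.607  -0.0613  0.0972]
S [351.4 278.4] [338 270  24  20 162] dep [0.6878 0.0081 0.0425]
S [214.5 285.3] [209 275  12  22 182] dep [ 0.4879 -0.1479  0.0711]
S [379.  296.7] [366 288  23  22 151] dep [ 0.7481 -0.0009  0.0397]
S [395.7 295.9] [392 293   8   7  43] dep [0.7742 0.0229 0.0294]
S [358.6 356.3] [316 300  86 110 266] dep [ 0.761  -0.1176  0.0217]
S [154.7 365.4] [150 352  10  25 156] dep [ 0.4775 -0.3114  0.0373]
S [299.9 392.2] [287 378  30  27 416] dep [ 0.7055 -0.229   0.041 ]
278 160 [0.6158 0.0447 0.0666]
328 178 [ 0.5699 -0.0897  0.0601]
345 182 [ 0.5589 -0.1347  0.0644]
262 231 [0.4285 0.0854 0.0241]
286 107 [0.775  0.0239 0.0301]
397 129 [ 0.726  -0.2927 -0.0032]
377 252 [ 0.3767 -0.2299  0.0029]
```

View pics/c0.png

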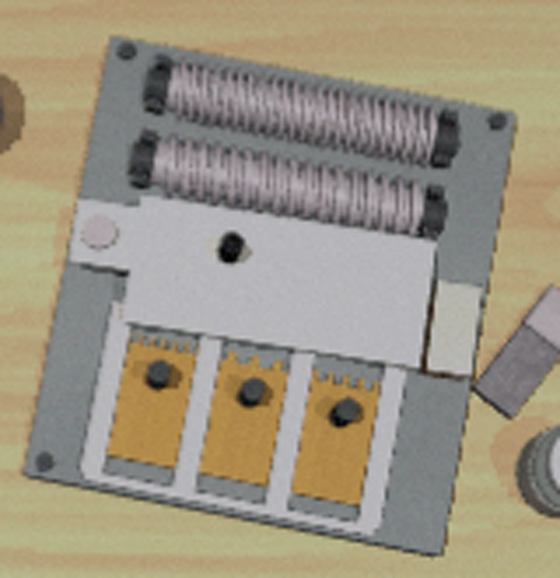

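The crop shows the left lane's leaf with fine teeth (about 7, so c), the middle with 3 teeth (a) and the right with about 5 teeth (b). The rear spare, at crop (300,110), looks finer than the front one at (290,185). Next I'll fit the bench pose and measure the spares' pitch.

```bash
cat >> h.py <<'E'
def pitch(f,p0,p1,z):
    """p0,p1 world xy ends of spindle top line; returns dominant period"""
    R=cv2.Rodrigues(np.array(f['rvec'],float))[0]
    n=240;L=np.linalg.norm(p1-p0);acc=0
    K=f['mtx'];dirn=(p1-p0)/L;nn=np.array([-dirn[1],dirn[0]])
    g=f['image'].mean(2).astype(np.float32)
    fr=np.arange(1/25,1/6,.0005)
    for off in np.arange(-.006,.0061,.003):
        t=np.linspace(0,L,n);P=np.c_[p0+t[:,None]*dirn+off*nn,np.full(n,z)]
        C=P@R.T+np.array(f['tvec']).ravel();s=C[:,:2]/C[:,2:];s*=1+f['k1']*(s**2).sum(1,keepdims=True)
        uv=(s@K[:2,:2].T+K[:2,2]).astype(np.float32)
        w=cv2.remap(g,uv[None,:,0].copy(),uv[None,:,1].copy(),cv2.INTER_LINEAR)[0]
        w=(w-cv2.GaussianBlur(w[None],(0,0),30)[0])*np.hanning(n)
        acc=acc+np.abs(np.exp(-2j*np.pi*fr[:,None]*t*1e3)@w)
    return [(round(1/q,1),round(float(acc[np.argmin(abs(fr-1/q))]),0)) for q in (9,12,18)],round(1/fr[acc.argmax()],2)
E
python3 - <<'E'
from h import *
from scipy.optimize import least_squares
a,b=pickle.load(open('f0.pkl','rb'))
T=lambda u,v,z:onz(a,u,v,z)[:2]
def tri(p,q):
    c1,d1=ray(a,*p);c2,d2=ray(b,*q);s=np.linalg.lstsq(np.c_[d1,-d2],c2-c1,rcond=None)[0];return (c1+s[0]*d1+c2+s[1]*d2)/2
# pin disc by colour-agnostic manual pixels; posts/knob tops by triangulation (scene blob top)
for n,p,q in [('knob',(315.6,165),(297.4,265)),('pc',(294.8,202),(267.4,232)),('pa',(321.3,206.5),(242.3,254)),('pb',(347.9,212.5),(214.5,278.5)),('pin',(278.3,161),(328,241)),
  ('screwFL',(262.8,226.7),(262.2,208.5)),('screwBL',(286.1,109.5),(395.7,295.9))]: print(n,np.round(tri(p,q),4))
post={k:T(u,v,.080) for k,u,v in [('c',294.8,202),('a',321.3,206.5),('b',347.9,212.5)]}
knob=T(315.6,165,.101);pin=T(278.3,161,.067)
m1=(T(290.5,140.4,.035)+T(373.4,155.5,.035))/2;m2=(T(294.7,119.1,.035)+T(376.8,134.8,.035))/2
def toB(p,x): c,s=np.cos(x[2]),np.sin(x[2]);d=p-x[:2];return np.array([c*d[0]+s*d[1],-s*d[0]+c*d[1]])
def res(x): return np.r_[toB(pin,x)-[0,.137],toB(m1,x)-[.072,0],toB(m2,x)-[.134,0],toB(post['c'],x)[1]-.072,toB(post['a'],x)[1],toB(post['b'],x)[1]+.072]
s=least_squares(res,[.6,-.1,-.17]);x=s.x;print('bench',x,np.round(s.fun*1e3,1))
for k in post: print(k,post[k],np.round(toB(post[k],x)*1e3,1),'tip x',(toB(post[k],x)[0]+.033)*1e3)
print('knob',knob,toB(knob,x)*1e3,'cover',np.arctan2(*( (toB(knob,x)-[0,.137])*[1,-1])))
np.save('bench.npy',x)
c,sn=np.cos(x[2]),np.sin(x[2])
W=lambda p:x[:2]+np.array([c*p[0]-sn*p[1],sn*p[0]+c*p[1]])
for X in (.072,.134): print(X,pitch(a,W([X,.08]),W([X,-.08]),.05))
E
```

```text
knob [ 0.5993 -0.0522  0.0965]
pc [0.5046 0.001  0.0732]
pa [ 0.4927 -0.0689  0.0751]
pb [ 0.4782 -0.1388  0.0727]
pin [0.6151 0.0452 0.0681]
screwFL [0.4418 0.0847 0.0261]
screwBL [0.7719 0.0245 0.0249]
bench [ 0.5873557  -0.08934731 -0.19011426] [ 0.  -1.3  0.7 -0.1 -0.7  0.7 -1.1  0.6  1.3]
c [ 0.50111688 -0.00056055] [-101.5   70.9] tip x -68.4631530086013
a [ 0.49014285 -0.07006773] [-99.1   0.6] tip x -66.10461563814383
b [ 0.47523267 -0.13975153] [-100.6  -70.7] tip x -67.5779222495174
knob [ 0.59629696 -0.05321329] [ 1.95187771 37.17262518] cover 0.019550038572101646
0.072 ([(0.1, 557.0), (0.1, 1551.0), (0.1, 763.0)], np.float64(6.01))
0.134 ([(0.1, 1684.0), (0.1, 260.0), (0.1, 433.0)], np.float64(7.25))
```

The bench fit has residuals of about 1 mm. The spares measure 12 and 9 mm, so the thread under test should be 18 mm, which points to leaf a in the middle lane. I'll start moving towards the knob.

Emit:
step_arm:
  moves:
    - [274, -217, 0, 0, 0, -0.53, 36]
    - [274, -217, 0, 0, 0, -0.53, 36]
    - [274, -217, 0, 0, 0, -0.53, 36]
    - [274, -217, 0, 0, 0, -0.53, 36]
    - [274, -217, 0, 0, 0, -0.53, 36]
    - [274, -217, 0, 0, 0, -0.53, 36]
    - [274, -217, 0, 0, 0, -0.53, 36]
    - [274, -217, 0, 0, 0, -0.53, 36]

```text
clock: 0.9
tcp_pos: [0.4104, -0.3394, 0.2314]
orientation: [-2.85, -1.318, -0.005]
contact_force: [0.1, -0.6, -0.5]
grip_width: 0.036
gripper_force: 0.0
```

```bash
cat >> h.py <<'E'
from scipy.spatial.transform import Rotation as Ro
B=np.load('bench.npy') if __import__('os').path.exists('bench.npy') else None
def W(bx,by): c,s=np.cos(B[2]),np.sin(B[2]); return B[:2]+np.array([c*bx-s*by,s*bx+c*by])
def toB(p): c,s=np.cos(B[2]),np.sin(B[2]);d=np.array(p[:2])-B[:2];return np.array([c*d[0]+s*d[1],-s*d[0]+c*d[1]])
def plan(pts):
    """pts: (bench x mm, bench y mm, z mm, bench yaw of tool x) -> tool moves"""
    o=r.get_obs();R=Ro.from_rotvec(o['orientation'])
    print('at',np.round(toB(o['tcp_pos'])*1e3,1),round(o['tcp_pos'][2]*1e3,1),'clk',o['clock'],'F',np.round(o['contact_force'],1))
    for x,y,z,w in pts:
        p=np.r_[W(x/1e3,y/1e3),z/1e3];y_=w+B[2]
        T=Ro.from_matrix(np.c_[[np.cos(y_),np.sin(y_),0],[np.sin(y_),-np.cos(y_),0],[0,0,-1]])
        print((x,y,z),np.round(R.inv().apply(p-o['tcp_pos'])*1e3,1),np.round((R.inv()*T).as_rotvec(),3))
E
python3 - <<'E'
from h import *
h=np.pi/2
plan([(1,37,150,h),(1,37,73,h)])
E
```

```text
at [-126.5 -279. ] 231.4 clk 0.9 F [ 0.1 -0.6 -0.5]
(1, 37, 150) [337.5 -44.4  82.5] [ 0.    -0.003 -0.514]
(1, 37, 73) [337.3 -44.3 159.5] [ 0.    -0.003 -0.514]
```

Emit:
step_arm:
  moves:
    - [337, -44, 20, 0, -0.003, -0.514, 36]
    - [337, -44, 40, 0, -0.003, -0.514, 36]
    - [337, -44, 60, 0, -0.003, -0.514, 36]
    - [337, -44, 82, 0, -0.003, -0.514, 36]
    - [337, -44, 82, 0, -0.003, -0.514, 36]
    - [337, -44, 82, 0, -0.003, -0.514, 36]
    - [337, -44, 82, 0, -0.003, -0.514, 36]
    - [337, -44, 82, 0, -0.003, -0.514, 36]

```text
clock: 1.7
tcp_pos: [0.5953, -0.0555, 0.1472]
orientation: [-2.422, -1.996, 0.001]
contact_force: [-0.5, 1.1, 0.5]
grip_width: 0.0363
gripper_force: 0.0
```

```bash
python3 - <<'E'
from h import *
h=np.pi/2
plan([(1,37,150,h),(1,37,73,h)])
print(r.get_obs()['joints'])
E
```

```text
at [ 1.4 34.7] 147.2 clk 1.7 F [-0.5  1.1  0.5]
(1, 37, 150) [ 2.3 -0.4 -2.8] [-0.003 -0.002 -0.002]
(1, 37, 73) [ 2.2 -0.2 74.2] [-0.003 -0.002 -0.002]
[ 0.31260509  0.47854545 -0.42353217  1.79829518  0.23744218  0.9178195
 -0.40686234]
```

Emit:
step_arm:
  moves:
    - [2, 0, 25, -0.003, -0.002, 0, 36]
    - [2, 0, 50, -0.003, -0.002, 0, 36]
    - [2, 0, 74, -0.003, -0.002, 0, 36]
    - [2, 0, 74, -0.003, -0.002, 0, 36]

```text
clock: 2.1
tcp_pos: [0.5912, -0.0628, 0.072]
orientation: [2.434, 1.985, -0.012]
contact_force: [-2.0, 0.1, 0.3]
grip_width: 0.0362
gripper_force: 0.0
```

Emit:
step_arm:
  moves:
    - [0.5, 10, 0, 0, 0, -0.1, 36]
    - [2, 19.9, 0, 0, 0, -0.2, 36]
    - [4.5, 29.6, 0, 0, 0, -0.3, 36]
    - [7.9, 38.9, 0, 0, 0, -0.4, 36]
    - [12.2, 47.9, 0, 0, 0, -0.5, 36]
    - [17.5, 56.5, 0, 0, 0, -0.6, 36]
    - [23.5, 64.4, 0, 0, 0, -0.7, 36]
    - [30.3, 71.7, 0, 0, 0, -0.8, 36]

```text
clock: 2.9
tcp_pos: [0.6707, -0.049, 0.0763]
orientation: [1.464, 2.775, -0.01]
contact_force: [-0.7, -3.2, -0.8]
grip_width: 0.0362
gripper_force: 1.1
```

```bash
python3 - <<'E'
from h import *
h=np.pi/2
plan([(100*np.sin(t),137-100*np.cos(t),73,h+t) for t in (.8,1.2,1.5)])
grab('top','t1.png')
E
```

```text
at [74.2 55.3] 76.3 clk 2.9 F [-0.7 -3.2 -0.8]
(np.float64(71.73560908995228), np.float64(67.32932906528346), 73) [10.2  6.8  3.2] [-0.004  0.007 -0.01 ]
(np.float64(93.20390859672263), np.float64(100.76422455233264), 73) [18.5 45.6  3. ] [-0.005  0.006 -0.41 ]
(np.float64(99.74949866040545), np.float64(129.9262798332297), 73) [34.4 71.   2.8] [-0.006  0.005 -0.71 ]
```

View pics/t1.png

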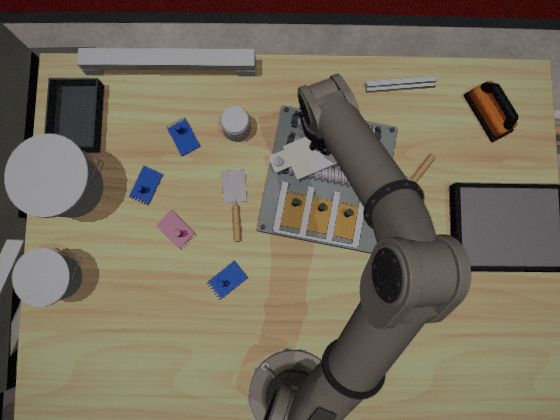

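The cover is swinging: its free end is now under the gripper near (325,130), and the bystanders are where they were. I'll carry the swing on.

Emit:
step_arm:
  moves:
    - [7, 16, 2, 0, 0.005, -0.1, 36]
    - [9, 26, 2, 0, 0.005, -0.2, 36]
    - [13, 36, 2, 0, 0.005, -0.3, 36]
    - [18, 45, 2, 0, 0.005, -0.4, 36]
    - [23, 54, 2, 0, 0.005, -0.5, 36]
    - [29, 63, 2, 0, 0.005, -0.6, 36]
    - [34, 71, 2, 0, 0.005, -0.7, 36]
    - [34, 71, 2, 0, 0.005, -0.7, 36]

```text
clock: 3.75
tcp_pos: [0.7104, 0.0225, 0.074]
orientation: [-0.427, -3.111, 0.002]
contact_force: [1.3, -0.4, 0.1]
grip_width: 0.0362
gripper_force: 0.0
```

```bash
python3 - <<'E'
from h import *
h=np.pi/2
plan([(100*np.sin(t),137-100*np.cos(t),73,h+t) for t in (1.45,1.5)])
b=grab('scene');a=grab('top');pickle.dump((a,b),open('f1.pkl','wb'))
i=np.hstack([a['image'][60:260,230:410],b['image'][180:380,150:430]]);cv2.imwrite('pics/c1.png',cv2.resize(i[:,:,::-1],None,fx=1.7,fy=1.7))
E
```

```text
at [ 99.7 133.1] 74.0 clk 3.75 F [ 1.3 -0.4  0.1]
(np.float64(99.27129910375885), np.float64(124.94972306326333), 73) [-0.3 -8.1  1. ] [-0.002 -0.001  0.038]
(np.float64(99.74949866040545), np.float64(129.9262798332297), 73) [-0.4 -3.1  1. ] [-0.002 -0.002 -0.012]
```

View pics/c1.png

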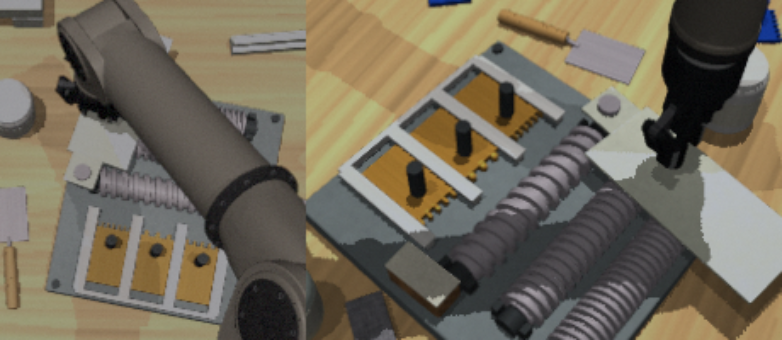

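The cover is now open by about 1.4 rad or more. The thread under test is visibly the coarsest, and the 3-tooth leaf is in the middle lane. I'll lift clear and go behind post a with the fingers shut.

Emit:
step_arm:
  moves:
    - [0, 0, -30, 0, 0, 0, 36]
    - [0, 0, -70, 0, 0, 0, 36]
    - [0, 0, -110, 0, 0, 0, 0]
    - [0, 0, -110, 0, 0, 0, 0]

```text
clock: 4.25
tcp_pos: [0.7136, 0.0223, 0.1904]
orientation: [0.432, 3.104, -0.0]
contact_force: [0.9, 0.5, 0.0]
grip_width: 0.0077
gripper_force: 0.0
```

```bash
python3 - <<'E'
from h import *
h=np.pi/2
plan([(-142,0,180,h)])
E
```

```text
at [102.8 133.4] 190.4 clk 4.25 F [0.9 0.5 0. ]
(-142, 0, 180) [ 232.4 -154.2    8.5] [0.007 0.006 1.484]
```

Emit:
step_arm:
  moves:
    - [116, -77, 4, 0, 0, 0.74, 0]
    - [116, -77, 4, 0, 0, 0.74, 0]
    - [116, -77, 4, 0, 0, 0.74, 0]
    - [116, -77, 4, 0, 0, 0.74, 0]
    - [116, -77, 4, 0, 0, 0.74, 0]
    - [232, -154, 4, 0.004, 0.003, 1.1, 0]
    - [232, -154, 4, 0.004, 0.003, 1.3, 0]
    - [232, -154, 4, 0.007, 0.006, 1.484, 0]

```text
clock: 5.05
tcp_pos: [0.4423, -0.0653, 0.1796]
orientation: [-2.108, -2.324, 0.013]
contact_force: [0.2, -0.6, 0.2]
grip_width: -0.0003
gripper_force: 0.0
```

```bash
python3 - <<'E'
from h import *
h=np.pi/2
plan([(-142,0,180,h)])
E
```

```text
at [-147.    -3.8] 179.6 clk 5.05 F [ 0.2 -0.6  0.2]
(-142, 0, 180) [ 2.2  5.9 -0.5] [-0.009  0.004  0.287]
```

Emit:
step_arm:
  moves:
    - [2, 4, 0, 0, 0, 0.14, 0]
    - [2, 4, 0, 0, 0, 0.28, 0]
    - [2, 4, 0, 0, 0, 0.28, 0]

```text
clock: 5.35
tcp_pos: [0.4488, -0.0622, 0.1803]
orientation: [-2.407, -2.016, 0.011]
contact_force: [1.0, 0.0, -0.3]
grip_width: 0.0001
gripper_force: 0.0
```

```bash
python3 - <<'E'
from h import *
h=np.pi/2
plan([(-142,0,50,h)])
E
```

```text
at [-141.2    0.5] 180.3 clk 5.35 F [ 1.   0.  -0.3]
(-142, 0, 50) [ 1.000e-01 -1.000e-01  1.303e+02] [-0.006  0.004  0.013]
```

Emit:
step_arm:
  moves:
    - [0, -2, 40, 0, 0, 0, 0]
    - [0, -2, 80, 0, 0, 0, 0]
    - [0, -2, 115, 0, 0, 0, 0]
    - [0, -2, 130, 0, 0, 0, 0]
    - [0, -2, 130, 0, 0, 0, 0]

```text
clock: 5.85
tcp_pos: [0.4444, -0.0614, 0.048]
orientation: [-2.397, -2.021, 0.016]
contact_force: [-0.8, -0.5, -0.1]
grip_width: -0.0001
gripper_force: 0.0
```

Emit:
step_arm:
  moves:
    - [0, 7, 0, 0, 0, 0, 0]
    - [0, 14, 0, 0, 0, 0, 0]
    - [0, 21, 0, 0, 0, 0, 0]
    - [0, 28, 0, 0, 0, 0, 0]
    - [0, 35, 0, 0, 0, 0, 0]
    - [0, 35, 0, 0, 0, 0, 0]

```text
clock: 6.45
tcp_pos: [0.4818, -0.0677, 0.0499]
orientation: [-2.403, -2.021, 0.01]
contact_force: [-0.4, -0.3, 0.5]
grip_width: 0.0002
gripper_force: 0.0
```

```bash
cat >> h.py <<'E'
def posts(f,tag=''):
    """dark post tops in the lanes, scene view, seen by depth"""
    g=f['image'].max(2)
    m=np.zeros_like(g);m[200:330,180:330]=(g[200:330,180:330]<45)*255
    k,l,s,c=cv2.connectedComponentsWithStats(m)
    for i in range(1,k):
        if 60<s[i,4]<400:
            x,y,w,h,_=s[i]; p=onz(f,x+w/2-.5,y+w*.35,.082)
            print(tag,s[i],np.round(toB(p)*1e3,1))
E
python3 - <<'E'
from h import *
h=np.pi/2
plan([(-74,0,50,h)])
posts(pickle.load(open('f1.pkl','rb'))[1],'before')
b=grab('scene');posts(b);cv2.imwrite('pics/c2.png',cv2.resize(b['image'][180:360,150:370,::-1],None,fx=3,fy=3))
E
```

```text
at [-107.7    1.3] 49.9 clk 6.45 F [-0.4 -0.3  0.5]
(-74, 0, 50) [-1.9 33.7 -0.3] [-0.006  0.004  0.018]
before [264 229   8  21 154] [-91.9  70.8]
before [238 251   9  21 149] [-91.7   0.1]
before [210 280  10  17 128] [-83.6 -77.8]
 [209 275  12  22 198] [-90.  -71.6]
```

View pics/c2.png

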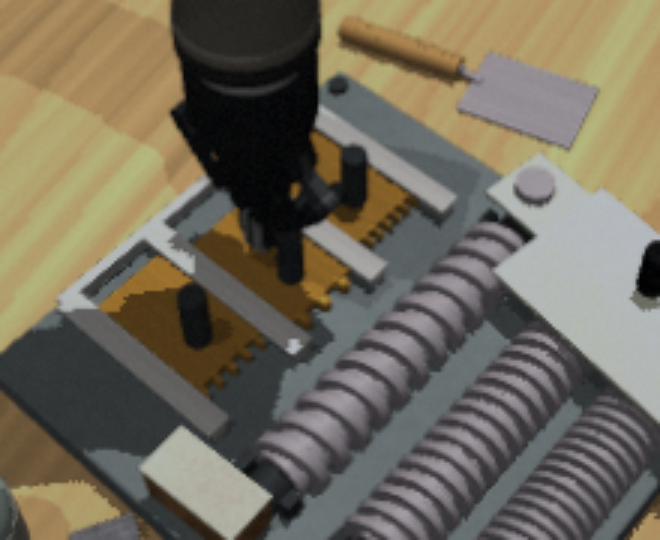

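The crop shows the fingertips behind the middle post at (290,255) in the crop. Leaf a has begun to advance, with its teeth at (330,290), and the other two leaves are still back. I'll keep pushing.

Emit:
step_arm:
  moves:
    - [-1, 5, 0, 0, 0, 0, 0]
    - [-1, 10, 0, 0, 0, 0, 0]
    - [-1, 15, 0, 0, 0, 0, 0]
    - [-1, 20, 0, 0, 0, 0, 0]
    - [-1, 24, 0, 0, 0, 0, 0]
    - [-1, 28, 0, 0, 0, 0, 0]
    - [-1, 28, 0, 0, 0, 0, 0]

```text
clock: 7.2
tcp_pos: [0.5092, -0.0734, 0.0495]
orientation: [-2.403, -2.021, 0.01]
contact_force: [0.1, 0.6, 0.2]
grip_width: 0.0
gripper_force: 0.2
```

Emit:
step_arm:
  moves:
    - [0, 2, 0, 0, 0, 0, 0]
    - [0, 4, 0, 0, 0, 0, 0]
    - [0, 4, 0, 0, 0, 0, 0]

```text
clock: 7.5
tcp_pos: [0.5123, -0.074, 0.0495]
orientation: [-2.402, -2.021, 0.011]
contact_force: [-2.8, 0.1, 1.4]
grip_width: 0.0001
gripper_force: 1.1
```

Emit:
step_arm:
  moves:
    - [0, 2, 0, 0, 0, 0, 0]
    - [0, 4, 0, 0, 0, 0, 0]
    - [0, 4, 0, 0, 0, 0, 0]

```text
clock: 7.8
tcp_pos: [0.5165, -0.0747, 0.0494]
orientation: [-2.402, -2.021, 0.011]
contact_force: [-2.1, -0.5, 0.4]
grip_width: -0.0
gripper_force: 0.7
```

```bash
python3 - <<'E'
from h import *
plan([(-74,0,50,np.pi/2)])
b=grab('scene');cv2.imwrite('pics/c3.png',cv2.resize(b['image'][210:320,180:340,::-1],None,fx=4.5,fy=4.5,interpolation=cv2.INTER_CUBIC))
E
```

```text
at [-72.3   1. ] 49.4 clk 7.8 F [-2.1 -0.5  0.4]
(-74, 0, 50) [-1.  -1.7 -0.6] [-0.006  0.004  0.018]
```

View pics/c3.png

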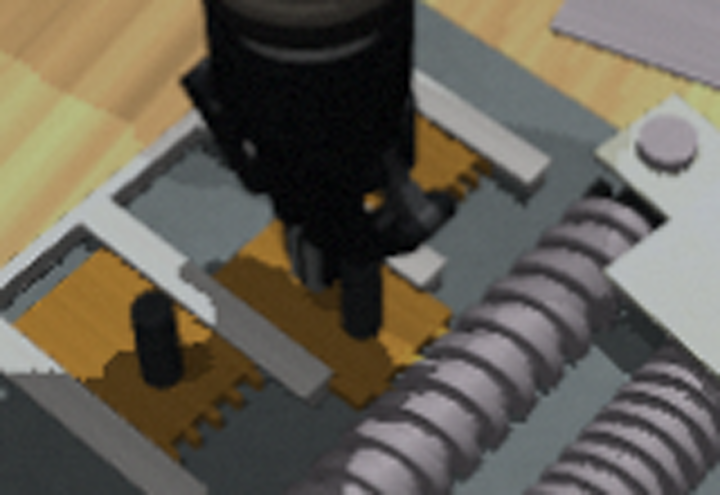

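Leaf a's teeth are at the thread, around (420,360) in the crop. I'll push in small steps until the force shows the stop.

Emit:
step_arm:
  moves:
    - [0, 2, 0, 0, 0, 0, 0]
    - [0, 2, 0, 0, 0, 0, 0]
    - [0, 2, 0, 0, 0, 0, 0]

```text
clock: 8.15
tcp_pos: [0.5182, -0.075, 0.0495]
orientation: [-2.402, -2.021, 0.011]
contact_force: [-1.7, -0.7, 0.5]
grip_width: -0.0001
gripper_force: 1.0
```

Emit:
step_arm:
  moves:
    - [0, 2, 0, 0, 0, 0, 0]
    - [0, 2, 0, 0, 0, 0, 0]
    - [0, 2, 0, 0, 0, 0, 0]

```text
clock: 8.45
tcp_pos: [0.5194, -0.0752, 0.0493]
orientation: [-2.401, -2.02, 0.013]
contact_force: [-5.7, 1.4, 3.4]
grip_width: 0.0
gripper_force: 2.6
```

Emit:
step_arm:
  moves:
    - [0, 2, 0, 0, 0, 0, 0]
    - [0, 2, 0, 0, 0, 0, 0]
    - [0, 2, 0, 0, 0, 0, 0]

```text
clock: 8.75
tcp_pos: [0.5199, -0.0753, 0.0491]
orientation: [-2.4, -2.019, 0.016]
contact_force: [-9.4, 2.5, 8.1]
grip_width: -0.0
gripper_force: 4.7
```

Emit:
step_arm:
  moves:
    - [0, 3, 0, 0, 0, 0, 0]
    - [0, 3, 0, 0, 0, 0, 0]
    - [0, 3, 0, 0, 0, 0, 0]

```text
clock: 9.05
tcp_pos: [0.52, -0.0755, 0.0487]
orientation: [-2.397, -2.018, 0.023]
contact_force: [-16.9, 2.7, 14.0]
grip_width: 0.0001
gripper_force: 8.8
```

Emit:
step_arm:
  moves:
    - [0, -10, 0, 0, 0, 0, 0]
    - [0, -25, 0, 0, 0, 0, 0]
    - [0, -30, -30, 0, 0, 0, 0]
    - [0, -30, -80, 0, 0, 0, 0]
    - [0, -30, -130, 0, 0, 0, 0]
    - [0, -70, -150, 0, 0, 0, 0]
    - [0, -110, -150, 0, 0, 0, 0]
    - [0, -110, -150, 0, 0, 0, 0]

```text
clock: 9.85
tcp_pos: [0.4141, -0.057, 0.2005]
orientation: [-2.403, -2.022, 0.015]
contact_force: [-0.1, -0.1, -0.2]
grip_width: -0.0003
gripper_force: 0.0
```

```bash
python3 - <<'E'
from h import *
plan([])
a=grab('top');b=grab('scene');pickle.dump((a,b),open('f2.pkl','wb'))
f0=pickle.load(open('f0.pkl','rb'))
for t,f in (('before',f0[1]),('now',b)): posts(f,t)
for t,f in (('before',f0[0]),('now',a)):
    g=f['image'].max(2);m=np.zeros_like(g);m[175:225,285:360]=(g[175:225,285:360]<60)*255
    k,l,s,c=cv2.connectedComponentsWithStats(m)
    for i in range(1,k):
        if s[i,4]>12: print(t,s[i],np.round(toB(onz(f,*c[i],.08))*1e3,1))
i=np.hstack([cv2.resize(a['image'][130:240,270:380],(495,495),interpolation=2),cv2.resize(b['image'][220:330,230:298],(305,495),interpolation=2)])
cv2.imwrite('pics/c4.png',i[:,:,::-1])
E
```

```text
at [-176.3   -1. ] 200.5 clk 9.85 F [-0.1 -0.1 -0.2]
before [264 229   8  21 157] [-91.9  70.8]
before [238 251  10  21 164] [-90.4   0.1]
before [293 262  10  18 154] [ 1.1 48.2]
before [209 275  12  22 182] [-90.  -71.6]
now [264 229   8  21 159] [-91.9  70.8]
now [257 268   9  18 130] [-40.1  -4.5]
now [209 275  12  22 173] [-90.  -71.6]
before [292 199   7   7  37] [-102.    70.7]
before [318 204   8   7  42] [-100.5    0.2]
before [344 209   9   8  45] [-101.   -70.9]
now [320 187   9  10  45] [-57.9   0.1]
now [347 190  10  23  42] [-66.6 -75.6]
now [308 194   5  31  83] [-119.4   27.5]
now [292 199   7   7  39] [-102.    70.3]
```

View pics/c4.png

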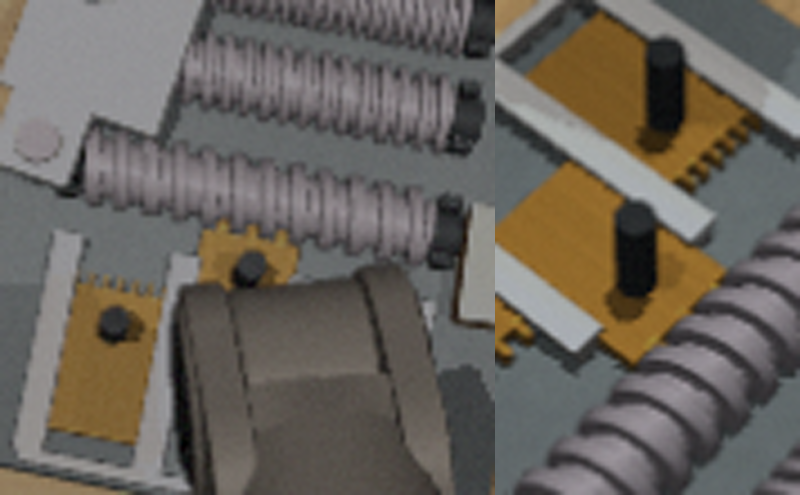

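The top-view crop shows post a at (250,265) with its teeth at the thread's edge. The arm hides part of the view, and its shadow biases the dark-blob centroid. I'll swing the arm away and measure by depth.

Emit:
step_arm:
  moves:
    - [-40, 0, -20, 0, 0, 0, 0]
    - [-80, 0, -40, 0, 0, 0, 0]
    - [-120, 0, -40, 0, 0, 0, 0]
    - [-160, 0, -40, 0, 0, 0, 0]
    - [-200, 0, -40, 0, 0, 0, 0]
    - [-240, 0, -40, 0, 0, 0, 0]
    - [-280, 0, -40, 0, 0, 0, 0]
    - [-300, 0, -40, 0, 0, 0, 0]

```text
clock: 10.75
tcp_pos: [0.3664, -0.3574, 0.2409]
orientation: [-2.407, -2.017, 0.012]
contact_force: [0.8, 0.0, 0.7]
grip_width: -0.0
gripper_force: 0.0
```

```bash
python3 - <<'E'
from h import *
plan([])
a=grab('top');b=grab('scene');pickle.dump((a,b),open('f3.pkl','wb'))
f0=pickle.load(open('f0.pkl','rb'))
def cloud(f,box):
    x0,y0,x1,y1=box
    return [(u,v,*(toB(p)*1e3),p[2]*1e3) for v in range(y0,y1) for u in range(x0,x1) for p in [dep(f,u,v)] if f['depth'][v,u]>0]
for t,F in (('before',f0),('now',(a,b))):
  for n,f,box in (('top',F[0],(285,170,365,225)),('scene',F[1],(195,215,300,310))):
    C=np.array(cloud(f,box))
    for k,y in (('c',72),('a',0),('b',-72)):
        q=C[(abs(C[:,3]-y)<14)&(C[:,4]>58)&(C[:,4]<95)&(C[:,2]<-35)]
        if len(q): 
            uv=q[:,:2].mean(0); print(t,n,k,len(q),uv.round(1),'depth xy',np.median(q[:,2:],0).round(1),'ray',(toB(onz(f,*uv,.081 if n=='top' else .070))*1e3).round(1))
    # dark-disc centroid
    if n=='top':
      g=f['image'].max(2);m=np.zeros_like(g);m[170:225,285:365]=(g[170:225,285:365]<60)*255
      k,l,s,c=cv2.connectedComponentsWithStats(m)
      for i in range(1,k):
        if s[i,4]>12: print(t,s[i],np.round(toB(onz(f,*c[i],.08))*1e3,1))
cv2.imwrite('pics/c5.png',cv2.resize(a['image'][150:220,285:365,::-1],(685,600),interpolation=2))
E
```

```text
at [-166.3 -305. ] 240.9 clk 10.75 F [0.8 0.  0.7]
before top c 147 [297.1 188.3] depth xy [-54.1  71.9  65.4] ray [-64.8  72.2]
before top a 138 [323.6 194.2] depth xy [-53.7   0.4  66.2] ray [-66.1   0.9]
before top b 123 [350.3 199.7] depth xy [-51.3 -71.6  66.2] ray [-66.3 -70.4]
before [292 199   7   7  37] [-102.    70.7]
before [318 204   8   7  42] [-100.5    0.2]
before [344 209   9   8  45] [-101.   -70.9]
before scene c 261 [277.4 242.7] depth xy [-56.5  70.3  65.7] ray [-66.3  70.5]
before scene a 273 [251.8 265.8] depth xy [-54.4  -1.8  65.7] ray [-66.4  -1.1]
before scene b 260 [223.4 290.2] depth xy [-85.  -72.8  65.7] ray [-68.2 -72.4]
now top c 41 [294.7 200.9] depth xy [-98.1  71.9  80.4] ray [-98.8  71.6]
now top a 44 [325.  188.8] depth xy [-51.4  -0.1  81. ] ray [-51.1   0.1]
now top b 45 [348.3 212. ] depth xy [-99.2 -71.4  79.5] ray [-99.1 -71.4]
now [285 170   4   4  13] [-26.3 108.6]
now [322 186   7   8  43] [-53.7  -0.4]
now [292 199   7   7  36] [-102.    70.8]
now [344 209   9   8  46] [-101.2  -70.7]
now scene c 114 [267.  234.4] depth xy [-91.7  68.5  78.2] ray [-94.8  72.6]
now scene a 133 [260.4 271.2] depth xy [-43.1  -2.7  80. ] ray [-46.4   0.6]
now scene b 137 [214.1 281.5] depth xy [-89.7 -73.3  79.4] ray [-93.7 -70.7]
```

View pics/c5.png

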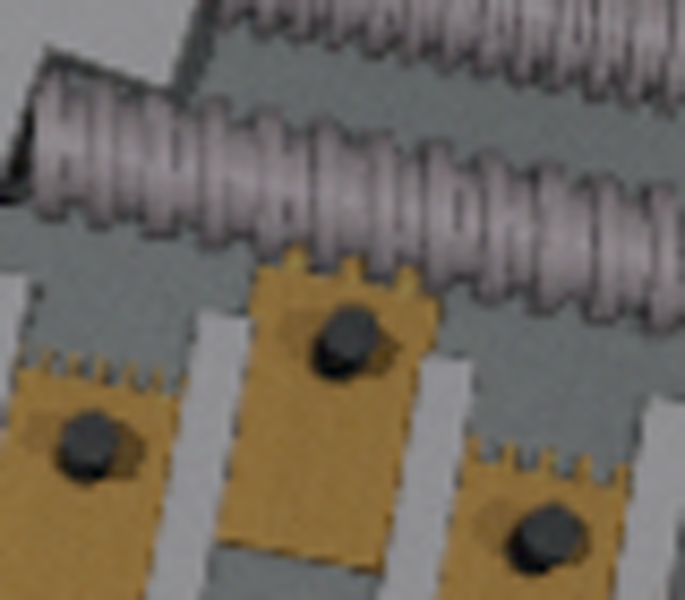

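Leaf a's post is at bench x ≈ -51 mm, so its tips are at about -18 mm. Its teeth sit between the crests, which means it is fully home. The other two leaves' tips are at about -66 mm. I'll check the cover angle, then hand in.

```bash
python3 - <<'E'
from h import *
a,b=pickle.load(open('f3.pkl','rb'))
P=np.array([toB(p) for v in range(90,175) for u in range(250,335) for p in [dep(a,u,v)] if .093<p[2]<.115])
k=np.median(P,0);d=k-[0,.137];th=np.arctan2(d[0],-d[1])
print(len(P),k*1e3,np.linalg.norm(d),th)
if th>1.3 and abs(np.linalg.norm(d)-.1)<.015: print(r.hand_in())
E
```

```text
38 [ 98.42354166 123.31227423] 0.09937075721394652 1.4326129844854807
the job is handed in; nothing more can be done
None
```

I handed the job in: the cover stands open at 1.43 rad, the 18 mm leaf (a, middle lane) is fully meshed with its tips at bench x of about -18 mm, and the other two leaves were never touched, their tips at about -66 mm.

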